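# Fit the filter cartridge through the extractor's spring flap

## Robot

A 7-joint arm with a two-finger parallel gripper is mounted at the origin on a cart in front of the work surface, level with it; the furniture and walls round the work are solid. World frame = base frame: x ahead of the robot, y to its left, z up, the work surface at z = 0. Lengths are in m, angles in rad, forces in N, time in s.
With the tool pointing down it reaches from about 0.425 to 0.925 m from the base axis. Payload 6.8 kg.
Tool frame: the origin (TCP) lies midway between the tips of the shut fingers; the grasp point (between the pads) lies 19 mm behind it; z points along the fingers, y is the line along which they close (so a half turn about z gives the same grasp; the last joint's range is limited). The gripper opens to 85 mm and grips with 20 to 120 N. Pads are 22 mm wide; open, the fingers measure 114 mm over their backs; the gripper's body (76 mm by 85 mm) begins 54 mm behind the grasp point. The pads swing forward as they close: fully open they stand 13 mm farther back than shut.
Start: joints at [1.141, 0.477, 0.022, 1.555, -0.011, 1.109, -0.083], TCP at [0.213, -0.64, 0.231] pointing down, gripper open.
Joint ranges: [-2.96, 2.96], [-0.34, 2.1], [-1.41, 1.46], [0.24, 2.44], [-1.37, 4.51], [0.17, 1.92], [-2.96, 2.96]. Speed limits (rad/s): [2.39, 2.39, 3.14, 3.14, 3.14, 3.14, 3.14].

## Interface

Orientations are given as a unit quaternion [x, y, z, w].
In Python, from cell import observe, grab_frame, camera_model, close_job gives the robot as it stands.
- The arm moves only by the tool play_rows, never from a script. Its argument "motion" is a list of rows, each a list of 2 entries, a list of its own where there are three numbers: the shift along the tool's x, y, z in units of 40 mm (1.0 is 40 mm), then the turn about the tool's z in units of 8 degrees (1.0 is 8 degrees). In form: [[[x, y, z], twist], ...]. A call has 1 to 8 rows; each row is the pose to reach, as a shift and turn from the pose commanded when the call began, along the tool's axes at that moment; what a row does not reach only later rows make up. A row lasts 1/10 s, in which the tool goes at most 50 mm and 8.59 degrees, less where a joint would pass 70% of its speed; a pose out of reach is approached as far as the arm can. A call with a gripper value outside its range is refused whole. "jaw" is the finger opening in mm, from 0 to 85.4, set as the call begins (left out, the last holds). The fingers move at their own pace and stop on an object; "grip_force" is the grip in N (left out, the last holds). Time passes only in rows, so rows that repeat a pose let the fingers close. It gives the time, the measured TCP pose, the force, the opening and the grip force at its end, in the units of the state.
- observe(): the state, without advancing time (a new reading comes with each control period).
- grab_frame(name): name is "scene" or "top" or "wrist"; returns the picture (400x640x3 uint8, red, green, blue); there is no depth.
- camera_model(name): a dict with "camera_matrix" (3x3 intrinsics, pixels), "pose" (4x4, takes a point from camera to world coordinates); the wrist camera has in their place "T_tool_cam" (4x4, takes a point from camera to tool coordinates, whose origin is the TCP and whose axes are the flange's). Camera axes: x right, y down, z forward; pixel columns grow to the right and rows downward; lengths in m; the calibration is good to about 2 mm. A picture is of the moment at which its call begins: read the wrist's pose just before it. camera_model takes no time and is no camera call.
- close_job(): hands the job in; it is judged then, once.
The state is a dict: "clock": time; "joint_pos": joint angles; "qvel": joint speeds; "joint_torque": joint torques, N m; "position": TCP position; "ee_rot": TCP orientation; "contact_force": force on the tool from outside, world axes, zero at the start; "moment": the same for the moment, N m; "grip_width": opening from 0.0 (shut) to 1.0 (fully open); "finger_force": force on a finger pad.
Only numpy, scipy, OpenCV 4.12 (cv2) and the standard library are available. Lean on these libraries where they do the work, as an engineer would, in place of code of your own. Each camera call takes 0.05 s, during which the arm holds its last target. There are 200 camera calls.

## Task

Fit the filter cartridge into the bench fume extractor: push it nose first through the spring flap until it is home, then press it firmly but gently against the stop inside for a moment (about 10 N, never above 20 N). Let go with the flap shut behind the filter block and the cartridge's grip left outside, and do not disturb the other things on the bench.

Things in the scene. Friction and masses are not known exactly. Their poses are not given: they have to be found in the camera images.
- cartridge: Filter cartridge, 0.15 kg (balances near x = -75), starts flat on the bench. Grey filter block 90 long (x), 56 wide, 30 high, paper pleats on top; a flat neck 18 wide, 8 high runs back from its foot to an upright black grip. Origin: centre of the block's underside; +x to the nose (x = +45); rear shoulder at x = -45; z up.
- grip (a point): The grip, a bar 28 (x) x 14 (y) x 60 high from the underside up, is centred at cartridge x = -132, y = 0; this point is 42 above the cartridge's underside, a good place to take it across its 14 mm (cartridge y).
- extractor: Bench fume extractor, fixed: grey box 164 long (x), 100 wide, 66 high, round fan grille on top. Origin: on the bench under the middle of its mouth (front face); +x points into the straight channel. Channel: floor 8 above the bench, 60 wide (2 mm room each side of the block), 45 high.
- mouth (a point): Centre of the mouth on the channel floor (extractor x = 0, z = 8). The floor reaches out as a ledge to x = -70; two rails on it, 12 high, narrow from 84 to 60 wide toward the mouth. Deep inside is a rigid rubber-faced stop, clamped at a depth that is hidden and unmeasured and must be felt for: with the nose on it the cartridge's origin is at extractor x = 81 to 101.
- flap (a joint): Steel flap in the mouth, hinged along its upper edge 47 above the bench, 6 inside the front face; its free edge hangs 22 above the bench, so the neck passes below. 0 = shut, grows swinging inward (to 1.45 rad). A spring shuts it (1 to 3 N at its edge). It rides on the passing block and falls shut once the rear shoulder is about 31 inside the front face.
- marver_block: black graphite block 50x50x18, lying flat; bystander, origin under its middle.
- balm_tin: round pale tin, 62 across, 27 high; bystander, origin under its middle.
- brass_paddle: brass paddle with wooden handle, 138x42x25, lying; bystander, origin under its middle.
- frit_jar_1: small screw-lid jar, 49 across, 56 high; bystander, origin under its middle.
- frit_jar_3: small screw-lid jar, 45 across, 51 high; bystander, origin under its middle.
- tweezers: steel tweezers, 125x15x8, lying; bystander, origin under its middle.

How it is judged:
On the way, in this order (a step that is already met when the one before it is completed fails the run):
1. The nose has pushed the flap open (value of joint flap above 0.6 rad and x of cartridge in the frame of extractor above -0.03 m and y of cartridge in the frame of extractor between -0.004 and 0.004 m and angle between the x axis of cartridge and the x axis of extractor, either way round below 0.08 rad and z of cartridge in the frame of extractor below 0.013 m), for 0.05 s.
2. The cartridge is pressed home against the stop with at least 5 N for a moment (contact force between cartridge and stop above 5 N and y of cartridge in the frame of extractor between -0.004 and 0.004 m and angle between the x axis of cartridge and the x axis of extractor, either way round below 0.08 rad and z of cartridge in the frame of extractor below 0.013 m), for 0.2 s.
At the end, for the whole second after the job is handed in: The cartridge lies still on the channel floor, straight within 0.08 rad and centred within 4 mm, its nose within 3 mm of the stop, the flap shut behind the block (below 0.08 rad) (x of cartridge in the frame of stop above -0.048 m and y of cartridge in the frame of extractor between -0.004 and 0.004 m and angle between the x axis of cartridge and the x axis of extractor, either way round below 0.08 rad and z of cartridge in the frame of extractor below 0.013 m and value of joint flap below 0.08 rad and linear speed of cartridge below 0.01 m/s); the robot touches nothing.
It fails at once if The cartridge is pressed on the stop with more than 20 N, or forced with more than 25 N against the extractor as a whole (contact force between cartridge and stop above 20 N or contact force between cartridge and extractor above 25 N).
It fails at once if The arm or fingers press on the extractor or its flap with more than 10 N (contact force between any of the arm, the fingers and extractor above 10 N).
It fails at once if A bystander is moved more than 20 mm (distance of any of marver_block, balm_tin, brass_paddle, frit_jar_1, frit_jar_3, tweezers from where it was at the start of the episode above 0.02 m).
It also fails if it takes over 64 s, if anything falls off the work surface, if the arm or the gripper's body presses on something with over 40 N, if the wrist force passes 120 N, or if a joint passes its speed limit or range.

## Working session

There is one attempt and no reset: what is moved stays moved. The work goes in short steps, Python scripts to look and compute and a tool call to move; the robot and the scene stay as the last step left them, time stands still between calls to the robot, and variables do not carry over. Pictures are saved under pics/ and viewed, at most 10 in all, crops included, and the job is handed in when it is done.

Besides the shell and the picture viewer there is one more tool, called after "Request:" as name(argument=value, ...), one argument or row to a line, values as JSON. play_rows: Moves the arm, as the interface text tells. Its arguments: {"type":"object","properties":{"motion":{"type":"array","items":{"type":"array"}},"jaw":{"type":"number"},"grip_force":{"type":"number"}},"required":["motion"]}

```bash
mkdir -p pics; cat > h.py <<'E'
import numpy as np, cv2
from cell import observe, grab_frame, camera_model, close_job
from scipy.spatial.transform import Rotation as R
def cam(name,st=None):
    m=camera_model(name); K=np.array(m["camera_matrix"])
    if name=="wrist":
        T=np.eye(4);T[:3,:3]=R.from_quat(st["ee_rot"]).as_matrix();T[:3,3]=st["position"]
        return K,T@np.array(m["T_tool_cam"])
    return K,np.array(m["pose"])
def ray(K,P,uv,z):
    d=P[:3,:3]@np.linalg.inv(K)@np.array([uv[0],uv[1],1.]); o=P[:3,3]
    return o+d*(z-o[2])/d[2]
def proj(K,P,p):
    q=K@(P[:3,:3].T@(np.array(p)-P[:3,3])); return q[:2]/q[2]
def snap(name,fn=None):
    st=observe(); im=grab_frame(name)
    np.save(f"pics/{fn or name}.npy",im); cv2.imwrite(f"pics/{fn or name}.png",im[:,:,::-1]); return st,im
E
python3 - <<'E'
from h import *
np.set_printoptions(precision=4,suppress=True)
for n in("top","scene"):
    st,_=snap(n,n+"0"); K,P=cam(n); print(K,P)
print(st)
E
```

```text
[[458.175    0.     320.5338]
 [  0.     458.175  207.1918]
 [  0.       0.       1.    ]] [[-0.0115 -0.9984  0.0555  0.4846]
 [-0.9998  0.0107 -0.0158  0.0097]
 [ 0.0152 -0.0557 -0.9983  1.1711]
 [ 0.      0.      0.      1.    ]]
[[387.3141   0.     324.7344]
 [  0.     387.3141 197.6154]
 [  0.       0.       1.    ]] [[ 0.8604 -0.2828  0.424  -0.0102]
 [-0.5095 -0.4576  0.7287 -0.9337]
 [-0.012  -0.843  -0.5378  0.7447]
 [ 0.      0.      0.      1.    ]]
{'clock': 0.05, 'joint_pos': array([ 1.1409,  0.4778,  0.0223,  1.5564, -0.0115,  1.1093, -0.0831]), 'qvel': array([ 0.0009, -0.0016,  0.0006, -0.0013,  0.001 ,  0.0005,  0.0009]), 'joint_torque': array([  0.0037, -59.8303,   1.616 , -28.2256,   0.013 ,   0.0052,
         0.    ]), 'position': array([ 0.2133, -0.6398,  0.2304]), 'ee_rot': array([ 0.9871,  0.1602, -0.0002, -0.0009]), 'contact_force': array([-0.4091,  0.6122,  0.0691]), 'moment': array([-0.0359, -0.0469,  0.0114]), 'finger_force': 0.0, 'grip_width': 0.9966838622301333}
```

View pics/top0.png

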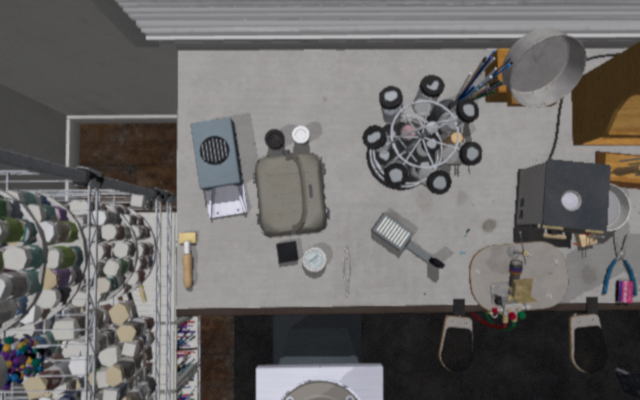

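View pics/scene0.png

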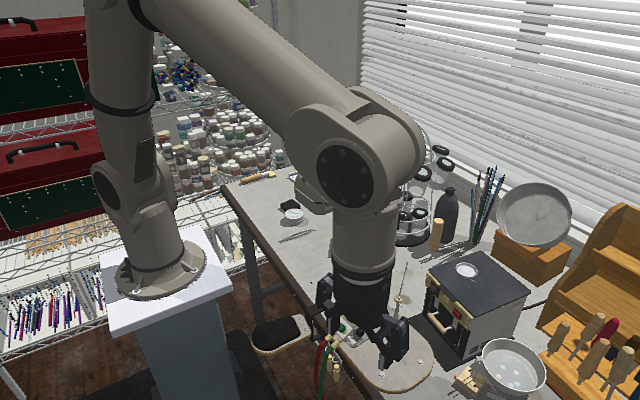

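The top view shows the extractor at about (217,153) with its ledge down to row 217. The cartridge block is at (393,232) and its grip at (436,263). The bench bystanders lie between them, and the scene view is mostly blocked by the arm. I'll zoom in on both.

```bash
python3 - <<'E'
from h import *
im=np.load("pics/top0.npy")[:,:,::-1]
a=cv2.resize(im[110:225,180:255],None,fx=5,fy=5,interpolation=cv2.INTER_CUBIC)
b=cv2.resize(im[205:280,365:450],None,fx=5,fy=5,interpolation=cv2.INTER_CUBIC)
c=np.zeros((575,800,3),np.uint8);c[:575,:375]=a;c[:375,375:800]=b
cv2.imwrite("pics/crop1.png",c)
E
```

```text
(no output)
```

View pics/crop1.png

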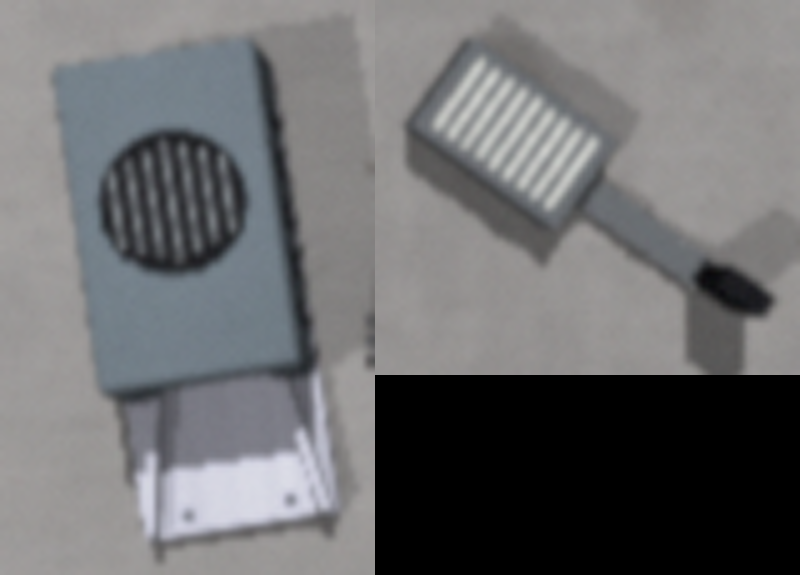

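The crop shows the extractor roof corners at (53,70), (252,38), (300,362) and (103,390). The block's top corners are at (470,40), (405,125), (550,228) and (608,145), and the grip is at about (735,288).

```bash
python3 - <<'E'
from h import *
np.set_printoptions(precision=4,suppress=True)
K,P=cam("top")
e=lambda u,v,z:ray(K,P,(180+(u+.5)/5-.5,110+(v+.5)/5-.5),z)
c=lambda u,v,z:ray(K,P,(365+(u-375+.5)/5-.5,205+(v+.5)/5-.5),z)
RL,RR,FR,FL=[e(*p,.066) for p in((53,70),(252,38),(300,362),(103,390))]
print("ext L",np.linalg.norm(RL-FL),np.linalg.norm(RR-FR),"W",np.linalg.norm(RL-RR),np.linalg.norm(FL-FR))
d=(RL+RR-FL-FR);ye=np.arctan2(d[1],d[0]);print("mouth",(FL+FR)/2,"yaw",np.degrees(ye), "yaw W",np.degrees(np.arctan2(*( (RL+FL-RR-FR)[[1,0]])))-90)
led=[e(*p,.008) for p in((158,540),(335,512))];print("ledge end",led,np.mean(led,0), "pred",(FL+FR)/2-.07*np.array([np.cos(ye),np.sin(ye),0]))
NL,NR,BR,BL=None,None,None,None
a,b,cc,dd=[c(*p,.03) for p in((470,40),(405,125),(550,228),(608,145))]
print("blk L",np.linalg.norm(a-dd),np.linalg.norm(b-cc),"W",np.linalg.norm(a-b),np.linalg.norm(cc-dd))
d=a+b-cc-dd;yc=np.arctan2(d[1],d[0]);o=(a+b+cc+dd)/4;print("block",o,np.degrees(yc))
g=o-.132*np.array([np.cos(yc),np.sin(yc),0]);g[2]=.042;print("grip",g,"seen",c(735,288,.04),proj(K,P,g))
for n,uv,z in(("jar",(275,138),.056),("jar",(301,134),.05),("tin",(314,260),.027),("marv",(288,252),.018),("bagTL",(257,160),.05),("bagBR",(326,230),.05),("twz",(347,270),.008),("paddle",(188,260),.02)):print(n,ray(K,P,uv,z))
E
```

```text
ext L 0.1583445356443308 0.16044689094979472 W 0.09761236658194561 0.09565407774540378
mouth [0.6028 0.2345 0.066 ] yaw 8.611388414720867 yaw W 8.2267282034761
ledge end [array([0.5258, 0.2683, 0.008 ]), array([0.5391, 0.1789, 0.008 ])] [0.5325 0.2236 0.008 ] pred [0.5336 0.2241 0.066 ]
blk L 0.08630549570997878 0.0883246546889993 W 0.0536238216257315 0.050650047992909564
block [ 0.4855 -0.184   0.03  ] 52.956837976287204
grip [ 0.406  -0.2893  0.042 ] seen [ 0.4086 -0.2929  0.04  ] [435.4178 263.3291]
jar [0.7179 0.1019 0.056 ]
jar [0.7286 0.0381 0.05  ]
tin [0.417  0.0093 0.027 ]
marv [0.4372 0.0742 0.018 ]
bagTL [0.6649 0.1469 0.05  ]
bagBR [ 0.491  -0.0208  0.05  ]
twz [ 0.3897 -0.0737  0.008 ]
paddle [0.4205 0.323  0.02  ]
```

```bash
cat >> h.py <<'E'
def yaw(st): 
    x=R.from_quat(st["ee_rot"]).as_matrix()[:,0]; return np.degrees(np.arctan2(x[1],x[0]))
def rel(p,yw,st=None,frm=None):
    st=st or observe(); M=R.from_quat(st["ee_rot"]).as_matrix()
    d=M.T@(np.array(p)-(st["position"] if frm is None else frm))/.04
    t=-((yw-yaw(st)+180)%360-180)/8
    return np.round(d,3),round(t,3)
E
python3 - <<'E'
from h import *
st=observe();print(yaw(st),st["position"]); print(rel([.35,-.39,.30],53)); print(rel([.407,-.291,.25],53))
E
```

```text
18.437200838175972 [ 0.21330567 -0.63983349  0.23041741]
(array([ 5.217, -4.847, -1.732]), np.float64(-4.32))
(array([ 7.352, -6.743, -0.479]), np.float64(-4.32))
```

Request:
play_rows(
  motion=[
    [[0,0,-0.9],0],
    [[0.6,-0.6,-1.7],-0.5],
    [[1.4,-1.3,-1.7],-1.3],
    [[2.2,-2.0,-1.7],-2.1],
    [[3.0,-2.7,-1.7],-2.9],
    [[3.8,-3.4,-1.7],-3.7],
    [[4.5,-4.1,-1.7],-4.3],
    [[5.2,-4.8,-1.7],-4.3],
  ],
  jaw=85,
)

```text
clock: 0.9
position: [0.3505, -0.3906, 0.299]
ee_rot: [0.895, 0.446, -0.0, -0.0]
contact_force: [0.6, -0.0, 0.7]
grip_width: 1.0
finger_force: 0.0
```

```bash
python3 - <<'E'
from h import *
print(rel([.407,-.291,.22],53),observe()["position"])
E
```

```text
(array([ 2.839, -0.369,  1.976]), np.float64(-0.002)) [ 0.35046974 -0.39060994  0.29901178]
```

Request:
play_rows(
  motion=[
    [[0.7,-0.1,0.4],0],
    [[1.4,-0.2,0.9],0],
    [[2.1,-0.3,1.4],0],
    [[2.8,-0.37,1.95],0],
    [[2.84,-0.37,1.97],0],
    [[2.84,-0.37,1.97],0],
  ],
)

```text
clock: 1.5
position: [0.4068, -0.2923, 0.22]
ee_rot: [0.895, 0.446, -0.0, -0.001]
contact_force: [0.1, -0.7, 0.7]
grip_width: 0.989
finger_force: 0.0
```

```bash
python3 - <<'E'
from h import *
st,_=snap("wrist","w1");K,P=cam("wrist",st);print(st["position"],yaw(st),P[:3,3],proj(K,P,[.407,-.291,.06]),proj(K,P,[.4855,-.184,.03]))
snap("scene","scene1")
E
```

```text
[ 0.40677959 -0.29233989  0.21996073] 52.937263344407164 [ 0.4485035  -0.238718    0.36263667] [315.34167499 179.47803323] [313.5877741   55.17883751]
```

View pics/w1.png

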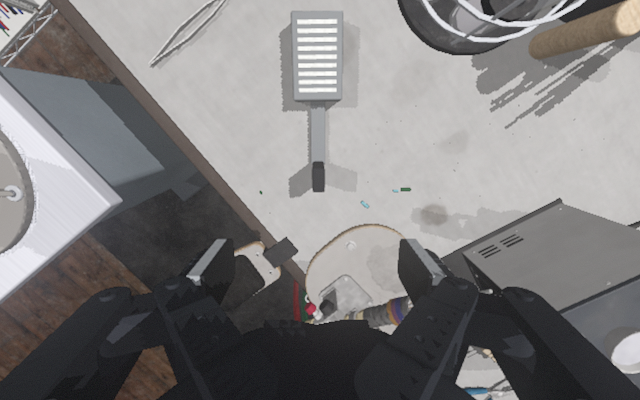

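View pics/scene1.png

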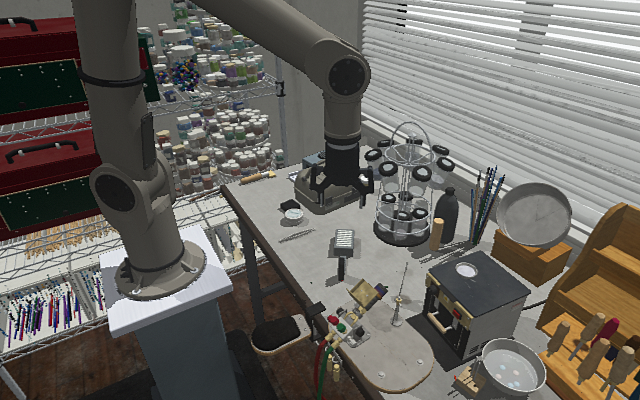

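In the wrist view the cartridge stands almost upright in the picture, with block corners at (292,11) to (342,101) and the grip at about (318,177). The scene view shows the rounded bench item near the extractor is low, about 10 cm. I'll refine the cartridge pose with masks.

```bash
python3 - <<'E'
from h import *
st=observe();K,P=cam("wrist",st);im=np.load("pics/w1.npy").astype(int)
sub=im[0:110,280:355]
m=(sub.min(2)>225).astype(np.uint8)
ys,xs=np.nonzero(m);r=cv2.minAreaRect(np.c_[xs+280,ys].astype(np.float32));print("pleats",r)
c=ray(K,P,r[0],.03)
bx=cv2.boxPoints(r);print([ray(K,P,b,.03)[:2].round(4) for b in bx])
sub=im[150:200,300:340];ys,xs=np.nonzero(sub.max(2)<50);print("grip px",xs.min()+300,xs.max()+300,ys.min()+150,ys.max()+150)
for row in(168,176,186):
    x=np.nonzero(im[row,300:340].max(1)<50)[0]+300;print(row,x.min(),x.max(),ray(K,P,((x.min()+x.max())/2,row),.06))
g=ray(K,P,((xs.min()+xs.max())/2+300,177),.06);d=c-g
print("block",c,"grip",g,"yaw",np.degrees(np.arctan2(d[1],d[0])),np.linalg.norm(d[:2]),"width",xs.ptp() if hasattr(xs,'ptp') else 0)
E
```

```text
pleats ((317.0, 55.0), (72.0, 38.0), 90.0)
[array([ 0.4942, -0.1483]), array([ 0.5264, -0.1728]), array([ 0.4839, -0.231 ]), array([ 0.4496, -0.2048])]Traceback (most recent call last):
  File "<stdin>", line 8, in <module>
    return umr_minimum(a, axis, None, out, keepdims, initial, where)
ValueError: zero-size array to reduction operation minimum which has no identity
```

```bash
python3 - <<'E'
from h import *
st=observe();K,P=cam("wrist",st);im=np.load("pics/w1.npy").astype(int)
print(im[176,305:335].max(1))
c=ray(K,P,(317,55),.03)
t=[]
for row in range(120,155,6):
    x=im[row,300:340].mean(1);t.append(x.astype(int))
for row in(166,172,178,186):
    x=np.nonzero(im[row,305:335].max(1)<80)[0]+305;print(row,x)
# block side edges per row at z=.03
for row in(20,55,95):print(row,im[row,285:350].mean(1).astype(int))
print(c)
for u in(317.5,318,318.5,319):
    g=ray(K,P,(u,177),.06);d=c-g;print(u,g,np.degrees(np.arctan2(d[1],d[0])),np.linalg.norm(d[:2]))
E
```

```text
[139 138 139 139 138 142 122  82  75  79  80  81  78  82  78  79  81  80
  75 103 161 179 178 178 178 179 178 178 178 179]
166 [313 314 315 316 317 318 319 320 321 322 323]
172 [313 315 319 320 322 323]
178 [313 314 320 322 323]
186 [313 314 316 317 319 321 322 323]
20 [189 189 190 191 193 172 142 155 164 162 161 169 224 244 240 239 239 239
 238 237 238 239 240 246 251 252 251 246 243 243 246 251 253 254 253 251
 250 250 250 246 247 250 251 251 252 253 253 249 245 245 248 230 188 164
 165 166 162 158 175 192 193 190 186 187 189]
55 [137 138 137 137 136 139 126 131 157 167 165 162 179 222 236 232 231 231
 231 230 230 231 232 233 233 234 234 232 229 227 234 242 245 246 245 245
 244 241 240 239 239 242 243 243 244 245 244 240 238 239 246 225 176 166
 167 168 162 150 154 163 163 165 166 165 164]
95 [140 141 139 138 138 138 138 131 130 155 167 165 163 164 163 165 164 165
 164 163 163 163 165 164 164 164 164 165 164 165 165 163 165 166 165 165
 166 165 164 165 165 165 166 165 165 165 166 166 164 165 165 165 166 166
 165 164 156 167 178 176 175 174 175 176 176]
[ 0.48923638 -0.18828581  0.03      ]
317.5 [ 0.41066301 -0.29240854  0.06      ] 52.96096994073813 0.13044276796240065
318 [ 0.41110942 -0.29274857  0.06      ] 53.20744679461216 0.13044649858437565
318.5 [ 0.41155583 -0.2930886   0.06      ] 53.45390448784449 0.13045264303934676
319 [ 0.41200224 -0.29342863  0.06      ] 53.70033390371246 0.13046120097148764
```

```bash
python3 - <<'E'
from h import *
print(rel([.411,-.2926,.023],53.2))
E
```

```text
(array([0.098, 0.06 , 4.95 ]), np.float64(-0.055))
```

Request:
play_rows(
  motion=[
    [[0.1,0.08,0.9],-0.05],
    [[0.1,0.08,1.9],-0.05],
    [[0.1,0.08,2.8],-0.05],
    [[0.1,0.08,3.5],-0.05],
    [[0.1,0.08,4.2],-0.05],
    [[0.1,0.08,4.7],-0.05],
    [[0.1,0.08,4.93],-0.05],
    [[0.1,0.08,4.93],-0.05],
  ],
)

```text
clock: 2.4
position: [0.4113, -0.2925, 0.0228]
ee_rot: [0.894, 0.447, -0.0, -0.0]
contact_force: [-0.8, 0.0, 0.4]
grip_width: 1.0
finger_force: 0.0
```

Request:
play_rows(
  motion=[
    [[0,0,0],0],
    [[0,0,0],0],
    [[0,0,0],0],
    [[0,0,0],0],
    [[0,0,0],0],
    [[0,0,0],0],
    [[0,0,0],0],
    [[0,0,0],0],
  ],
  jaw=5,
  grip_force=70,
)

```text
clock: 3.2
position: [0.4122, -0.2919, 0.0238]
ee_rot: [0.894, 0.448, 0.0, 0.0]
contact_force: [-1.2, 0.3, 5.6]
grip_width: 0.153
finger_force: 68.7
```

Request:
play_rows(
  motion=[
    [[0,0,-0.1],0],
    [[0,0,-0.5],0],
    [[0,0,-1.2],0],
    [[0,0,-2.0],0],
    [[0,0,-3.0],0],
    [[0,0,-4.0],0],
    [[0,0,-5.0],0],
    [[0,0,-5.0],0],
  ],
)

```text
clock: 4.0
position: [0.4146, -0.2932, 0.2287]
ee_rot: [0.894, 0.448, 0.002, 0.004]
contact_force: [0.5, -0.7, -2.4]
grip_width: 0.151
finger_force: 68.4
```

```bash
python3 - <<'E'
from h import *
st,im=snap("wrist","w2");K,P=cam("wrist",st);print(st["position"],yaw(st),st["contact_force"],st["grip_width"])
p=st["position"];y=np.radians(yaw(st));o=p+.132*np.array([np.cos(y),np.sin(y),0]);o[2]=p[2]-.023+.03
for dx in(45,-45):
  for s in(28,-28): print(proj(K,P,o+np.array([np.cos(y)*dx-np.sin(y)*s,np.sin(y)*dx+np.cos(y)*s,0])/1000).round(1))
E
```

```text
[ 0.41462564 -0.29316009  0.22865368] 53.22800052610356 [ 0.4690147  -0.68350335 -2.42967832] 0.1514395698660123
[ 237.8 -191.4]
[ 390.3 -190.3]
[253.1  74.1]
[376.2  74.1]
```

View pics/w2.png

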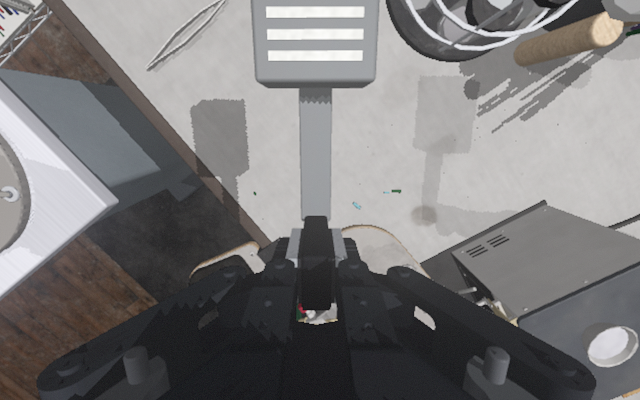

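The cartridge hangs level and straight in the grasp: the rear shoulder edge is at about row 80, columns 255–377, against a predicted 253–376. Next I carry it left, past the rack.

Request:
play_rows(
  motion=[
    [[0.5,-0.2,0],0],
    [[1.2,-0.5,0],0],
    [[1.9,-0.8,0],0],
    [[2.6,-1.1,0],0],
    [[3.3,-1.4,0],0],
    [[4.0,-1.75,0],0],
    [[4.5,-2.0,0],0],
    [[4.5,-2.0,0],0],
  ],
)

```text
clock: 4.85
position: [0.4549, -0.0959, 0.2218]
ee_rot: [0.893, 0.451, -0.001, -0.001]
contact_force: [-0.6, -0.6, -2.1]
grip_width: 0.154
finger_force: 68.3
```

```bash
python3 - <<'E'
from h import *
print(observe()["position"],rel([.43,.09,.23],20))
E
```

```text
[ 0.45485561 -0.095874    0.22175517] (array([ 3.37 , -3.26 , -0.196]), np.float64(4.196))
```

Request:
play_rows(
  motion=[
    [[0.4,-0.4,0],0.5],
    [[0.9,-0.85,-0.1],1.1],
    [[1.4,-1.35,-0.2],1.7],
    [[1.9,-1.85,-0.2],2.4],
    [[2.4,-2.3,-0.2],3.0],
    [[2.9,-2.8,-0.2],3.6],
    [[3.4,-3.25,-0.2],4.2],
    [[3.4,-3.25,-0.2],4.2],
  ],
)

```text
clock: 5.65
position: [0.4315, 0.09, 0.2303]
ee_rot: [0.985, 0.172, -0.001, -0.001]
contact_force: [-1.2, -0.5, -2.0]
grip_width: 0.158
finger_force: 68.5
```

```bash
python3 - <<'E'
from h import *
print(observe()["position"],yaw(observe()),rel([.3804,.2016,.20],8.4))
E
```

```text
[0.43147731 0.08999238 0.23025196] 19.81344070351725 (array([-0.254, -3.057,  0.762]), np.float64(1.427))
```

Request:
play_rows(
  motion=[
    [[0,-0.6,0.1],0.3],
    [[-0.1,-1.3,0.3],0.7],
    [[-0.15,-2.0,0.5],1.0],
    [[-0.2,-2.6,0.7],1.4],
    [[-0.25,-3.05,0.76],1.43],
    [[-0.25,-3.05,0.76],1.43],
    [[-0.25,-3.05,0.76],1.43],
  ],
)

```text
clock: 6.35
position: [0.3823, 0.1973, 0.2001]
ee_rot: [0.997, 0.072, -0.001, 0.001]
contact_force: [0.5, -0.3, -1.1]
grip_width: 0.154
finger_force: 68.6
```

```bash
python3 - <<'E'
from h import *
print(observe()["position"],yaw(observe()),rel([.3804,.2016,.06],8.4))
snap("top","top2");im=cv2.imread("pics/top2.png")
cv2.imwrite("pics/crop2.png",cv2.resize(im[110:240,170:270],None,fx=4.5,fy=4.5,interpolation=cv2.INTER_CUBIC))
E
```

```text
[0.38227135 0.19730105 0.20007382] 8.214160325626652 (array([-0.025, -0.117,  3.502]), np.float64(-0.023))
```

View pics/crop2.png

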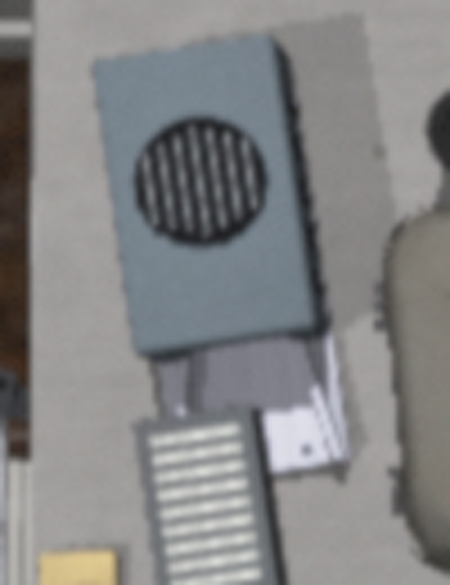

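The top view shows the block hovering behind the mouth, with its pleats unobstructed. I'll lower to just above rail height and measure the block against the extractor.

Request:
play_rows(
  motion=[
    [[0,-0.1,0.5],0],
    [[0,-0.1,1.2],0],
    [[0,-0.1,1.9],0],
    [[0,-0.1,2.6],0],
    [[0,-0.1,3.2],0],
    [[0,-0.1,3.7],0],
    [[0,-0.1,3.75],0],
    [[0,-0.1,3.75],0],
  ],
)

```text
clock: 7.2
position: [0.3821, 0.2017, 0.0508]
ee_rot: [0.997, 0.071, -0.0, 0.0]
contact_force: [0.0, -0.7, -1.6]
grip_width: 0.154
finger_force: 68.5
```

```bash
cat > meas.py <<'E'
from h import *
import sys
np.set_printoptions(precision=4,suppress=True)
def fit(im,m,z,K,P,off):
    c=max(cv2.findContours(m,cv2.RETR_EXTERNAL,cv2.CHAIN_APPROX_NONE)[0],key=cv2.contourArea)[:,0,:].astype(float)
    w=np.array([ray(K,P,(q[0]+.5)/6-.5+np.array(off)[0]*0+0 if 0 else ((q[0]+.5)/6-.5+off[0],(q[1]+.5)/6-.5+off[1]),z)[:2] for q in c])
    return cv2.minAreaRect((w*1000).astype(np.float32)),w
st,im=snap("top",sys.argv[1]);K,P=cam("top")
off=(170,110);sub=cv2.resize(im[110:260,170:270],None,fx=6,fy=6,interpolation=cv2.INTER_CUBIC).astype(int)
sub=sub.clip(0,255)
roof=((sub[:,:,2]-sub[:,:,0]>18)&(sub[:,:,2]>85)&(np.arange(900)[:,None]<480)).astype(np.uint8)
roof=cv2.morphologyEx(roof,cv2.MORPH_CLOSE,np.ones((41,41),np.uint8))
r,_=fit(sub,roof,.066,K,P,off);print("roof",r)
bot=st["position"][2]-.023
pl=((sub.min(2)>175)).astype(np.uint8);pl[:480]=pl[:480]*0
white=(pl*255).astype(np.uint8)
cv2.imwrite("pics/mask.png",np.hstack([roof*255,cv2.resize(sub.astype(np.uint8)[:,:,::-1],None,fx=1,fy=1)[:,:,0],(sub.min(2)>175).astype(np.uint8)*255]))
print("tcp",st["position"],yaw(st),st["contact_force"],"bot",bot)
E
python3 meas.py top3
python3 - <<'E'
import cv2;im=cv2.imread("pics/mask.png");cv2.imwrite("pics/mask.png",cv2.resize(im,(800,400)))
im=cv2.imread("pics/top3.png")
m=cv2.imread("pics/mask.png");c=cv2.resize(im[160:260,180:250],(420,600),interpolation=cv2.INTER_CUBIC)
import numpy as np;o=np.zeros((600,800,3),np.uint8);o[:,:420]=c;o[:300,420:]=cv2.resize(m,(380,300));cv2.imwrite("pics/v3.png",o)
E
```

```text
roof ((681.6162719726562, 246.666748046875), (158.03640747070312, 95.17400360107422), 8.632333755493164)
tcp [0.3821 0.2017 0.0508] 8.127887171721977 [ 0.0346 -0.6919 -1.6405] bot 0.0278186150383683
```

View pics/v3.png

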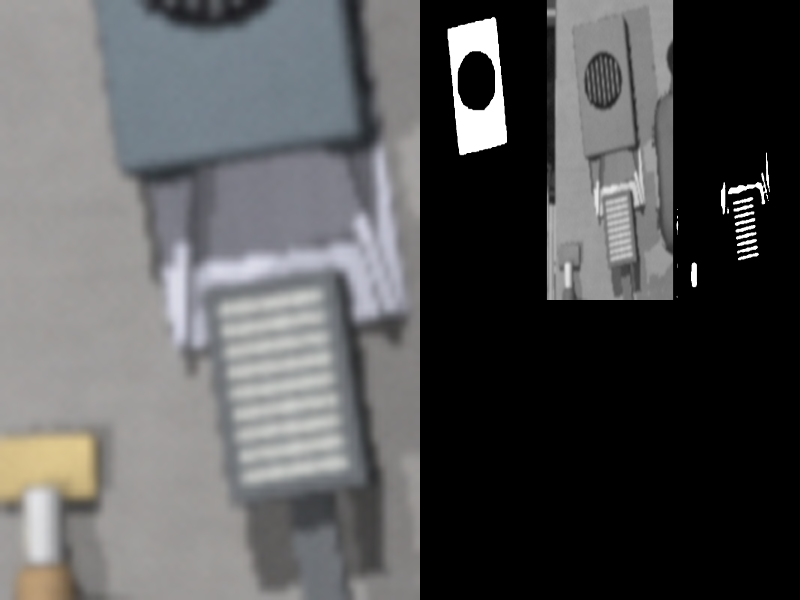

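```bash
cat > m2.py <<'E'
from h import *
np.set_printoptions(precision=4,suppress=True)
K,P=cam("top");st=observe();z=st["position"][2]-.023+.03
im=np.load("pics/top3.npy");s=cv2.resize(im[160:260,180:250],(420,600),interpolation=cv2.INTER_CUBIC)
m=(s.min(2)>165).astype(np.uint8)
n,l,sts,cen=cv2.connectedComponentsWithStats(m)
a=np.radians(8.63);o=np.array([.6005,.2344]);M=np.array([[np.cos(a),np.sin(a)],[-np.sin(a),np.cos(a)]])
for i in range(1,n):
    x,y,w,h,A=sts[i]
    if 85<w<130 and h<45 and y>305:
        p=ray(K,P,((cen[i][0]+.5)/6-.5+180,(cen[i][1]+.5)/6-.5+160),z)[:2];print(sts[i],M@(p-o)*1000)
print("tcp ext",M@(st["position"][:2]-o)*1000,yaw(st))
E
python3 m2.py
```

```text
[ 223  312   99   25 1282] [-67.6968  -0.2851]
[ 227  332  100   26 1246] [-76.1974  -0.4036]
[ 229  352  101   26 1316] [-84.7215  -0.6735]
[ 232  373  100   26 1318] [-93.1572  -0.6804]
[ 235  394  101   26 1317] [-101.6415   -0.294 ]
[ 238  415  100   25 1304] [-110.1249   -0.606 ]
[ 241  435  100   27 1301] [-118.6447   -0.8473]
[ 244  456  102   26 1253] [-126.9812   -0.8566]
tcp ext [-220.2943    0.8791] 8.132109124807354
```

Request:
play_rows(
  motion=[
    [[0,-0.015,0.1],0],
    [[0,-0.015,0.2],0],
    [[0,-0.015,0.3],0],
    [[0,-0.015,0.36],0],
    [[0,-0.015,0.4],0],
    [[0,-0.015,0.4],0],
    [[0,-0.015,0.4],0],
  ],
)

```text
clock: 7.95
position: [0.3817, 0.2033, 0.0349]
ee_rot: [0.997, 0.071, -0.0, -0.0]
contact_force: [0.3, -0.4, -1.4]
grip_width: 0.15
finger_force: 68.5
```

Request:
play_rows(
  motion=[
    [[0,0,0.03],0],
    [[0,0,0.06],0],
    [[0,0,0.06],0],
    [[0,0,0.06],0],
  ],
)

```text
clock: 8.35
position: [0.3817, 0.2032, 0.0325]
ee_rot: [0.997, 0.071, -0.0, 0.0]
contact_force: [-0.1, 0.6, -1.8]
grip_width: 0.155
finger_force: 68.5
```

Request:
play_rows(
  motion=[
    [[0.15,0,0],0],
    [[0.3,0,0],0],
    [[0.45,0,0],0],
    [[0.6,-0.005,0],0],
    [[0.75,-0.005,0],0],
    [[0.9,-0.005,0],0],
    [[1.0,-0.005,0],0],
    [[1.0,-0.005,0],0],
  ],
)

```text
clock: 9.15
position: [0.422, 0.2093, 0.0325]
ee_rot: [0.997, 0.071, 0.0, -0.0]
contact_force: [-0.9, 0.9, -2.3]
grip_width: 0.155
finger_force: 68.5
```

```bash
python3 - <<'E'
from h import *
st,im=snap("top","top4");print(st["position"],st["contact_force"],yaw(st))
cv2.imwrite("pics/v4.png",cv2.resize(im[140:245,180:260,::-1],None,fx=5.5,fy=5.5,interpolation=cv2.INTER_CUBIC))
E
```

```text
[0.42196929 0.20926015 0.03252281] [-0.94781359  0.85116562 -2.26139683] 8.166128944538464
```

View pics/v4.png

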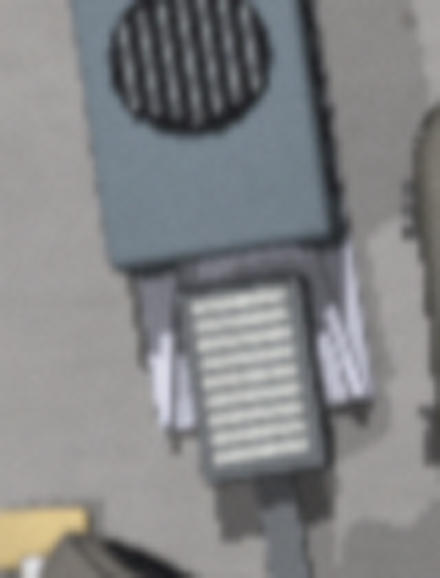

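Request:
play_rows(
  motion=[
    [[0.08,0,0],0],
    [[0.16,0,0],0],
    [[0.24,0,0],0],
    [[0.32,0,0],0],
    [[0.4,0,0],0],
    [[0.48,0,0],0],
    [[0.56,0,0],0],
    [[0.6,0,0],0],
  ],
)

```text
clock: 10.0
position: [0.4442, 0.2122, 0.0321]
ee_rot: [0.997, 0.072, -0.001, 0.0]
contact_force: [-5.6, -1.0, -1.6]
grip_width: 0.154
finger_force: 68.6
```

Request:
play_rows(
  motion=[
    [[0.06,0,0],0],
    [[0.12,0,0],0],
    [[0.18,0,0],0],
    [[0.24,0,0],0],
    [[0.3,0,0],0],
    [[0.3,0,0],0],
  ],
)

```text
clock: 10.6
position: [0.4576, 0.2143, 0.0325]
ee_rot: [0.997, 0.071, 0.0, -0.0]
contact_force: [-1.1, -0.0, -3.7]
grip_width: 0.151
finger_force: 68.3
```

Request:
play_rows(
  motion=[
    [[0.12,0,0],0],
    [[0.24,0,0],0],
    [[0.36,0,0],0],
    [[0.48,0,0],0],
    [[0.6,0,0],0],
    [[0.72,0,0],0],
    [[0.84,0,0],0],
    [[0.9,0,0],0],
  ],
)

```text
clock: 11.4
position: [0.4932, 0.2195, 0.0325]
ee_rot: [0.997, 0.071, 0.0, -0.0]
contact_force: [-1.3, 0.7, -4.0]
grip_width: 0.154
finger_force: 68.3
```

Request:
play_rows(
  motion=[
    [[0.12,0,0],0],
    [[0.24,0,0],0],
    [[0.36,0,0],0],
    [[0.48,0,0],0],
    [[0.6,0,0],0],
    [[0.72,0,0],0],
    [[0.84,0,0],0],
    [[0.95,0,0],0],
  ],
)

```text
clock: 12.2
position: [0.5306, 0.2248, 0.0325]
ee_rot: [0.997, 0.071, 0.0, -0.0]
contact_force: [-0.3, -0.2, -3.7]
grip_width: 0.153
finger_force: 68.3
```

Request:
play_rows(
  motion=[
    [[0.06,0,0],0],
    [[0.12,0,0],0],
    [[0.18,0,0],0],
    [[0.24,0,0],0],
    [[0.3,0,0],0],
    [[0.35,0,0],0],
    [[0.4,0,0],0],
    [[0.4,0,0],0],
  ],
)

```text
clock: 13.0
position: [0.5465, 0.2272, 0.0326]
ee_rot: [0.997, 0.071, 0.0, -0.0]
contact_force: [-0.4, 0.9, -5.6]
grip_width: 0.156
finger_force: 68.2
```

Request:
play_rows(
  motion=[
    [[0.025,0,0],0],
    [[0.05,0,0],0],
    [[0.075,0,0],0],
    [[0.1,0,0],0],
    [[0.125,0,0],0],
    [[0.125,0,0],0],
  ],
)

```text
clock: 13.6
position: [0.5516, 0.2281, 0.0329]
ee_rot: [0.997, 0.071, 0.001, -0.0]
contact_force: [-0.0, -0.1, -2.6]
grip_width: 0.15
finger_force: 68.6
```

Fz has dropped by about 3 N, which suggests the flap has fallen shut behind the block. I'll feel onward for the stop.

Request:
play_rows(
  motion=[
    [[0.025,0,0],0],
    [[0.05,0,0],0],
    [[0.075,0,0],0],
    [[0.1,0,0],0],
    [[0.1,0,0],0],
  ],
)

```text
clock: 14.1
position: [0.5551, 0.2284, 0.0325]
ee_rot: [0.997, 0.071, 0.0, -0.0]
contact_force: [0.0, -0.4, -1.8]
grip_width: 0.155
finger_force: 68.6
```

Request:
play_rows(
  motion=[
    [[0.025,0,0],0],
    [[0.05,0,0],0],
    [[0.075,0,0],0],
    [[0.1,0,0],0],
    [[0.1,0,0],0],
  ],
)

```text
clock: 14.6
position: [0.559, 0.2289, 0.0325]
ee_rot: [0.997, 0.071, 0.0, -0.0]
contact_force: [-1.1, -0.1, -2.5]
grip_width: 0.153
finger_force: 68.6
```

Request:
play_rows(
  motion=[
    [[0.025,0,0],0],
    [[0.05,0,0],0],
    [[0.075,0,0],0],
    [[0.075,0,0],0],
  ],
)

```text
clock: 15.0
position: [0.5621, 0.2294, 0.0325]
ee_rot: [0.997, 0.071, 0.0, -0.0]
contact_force: [-0.3, 0.4, -1.6]
grip_width: 0.153
finger_force: 68.6
```

Request:
play_rows(
  motion=[
    [[0.025,0,0],0],
    [[0.05,0,0],0],
    [[0.075,0,0],0],
    [[0.075,0,0],0],
  ],
)

```text
clock: 15.4
position: [0.565, 0.2298, 0.0325]
ee_rot: [0.997, 0.071, 0.0, -0.0]
contact_force: [-0.2, -0.6, -2.0]
grip_width: 0.155
finger_force: 68.6
```

Request:
play_rows(
  motion=[
    [[0.025,0,0],0],
    [[0.05,0,0],0],
    [[0.075,0,0],0],
    [[0.075,0,0],0],
  ],
)

```text
clock: 15.8
position: [0.568, 0.2302, 0.0325]
ee_rot: [0.997, 0.071, 0.0, -0.0]
contact_force: [0.5, 0.7, -2.0]
grip_width: 0.156
finger_force: 68.6
```

Request:
play_rows(
  motion=[
    [[0.025,0,0],0],
    [[0.05,0,0],0],
    [[0.05,0,0],0],
  ],
)

```text
clock: 16.1
position: [0.5699, 0.2305, 0.0325]
ee_rot: [0.997, 0.071, 0.0, -0.0]
contact_force: [-0.7, -0.6, -2.2]
grip_width: 0.155
finger_force: 68.6
```

Request:
play_rows(
  motion=[
    [[0.025,0,0],0],
    [[0.05,0,0],0],
    [[0.05,0,0],0],
  ],
)

```text
clock: 16.4
position: [0.571, 0.2306, 0.0322]
ee_rot: [0.997, 0.072, -0.001, 0.0]
contact_force: [-3.2, 0.3, -1.6]
grip_width: 0.156
finger_force: 68.7
```

Request:
play_rows(
  motion=[
    [[0.0125,0,0],0],
    [[0.025,0,0],0],
    [[0.025,0,0],0],
  ],
)

```text
clock: 16.7
position: [0.5709, 0.2306, 0.0321]
ee_rot: [0.997, 0.072, -0.002, 0.001]
contact_force: [-6.7, -1.5, 1.4]
grip_width: 0.154
finger_force: 68.9
```

Request:
play_rows(
  motion=[
    [[0.0125,0,0],0],
    [[0.025,0,0],0],
    [[0.025,0,0],0],
    [[0.025,0,0],0],
    [[0.025,0,0],0],
  ],
)

```text
clock: 17.2
position: [0.5709, 0.2306, 0.032]
ee_rot: [0.997, 0.072, -0.002, 0.001]
contact_force: [-9.6, -2.2, 3.1]
grip_width: 0.15
finger_force: 69.2
```

Request:
play_rows(
  motion=[
    [[0,0,0],0],
    [[-0.02,0,0],0],
    [[-0.04,0,0],0],
    [[-0.055,0,0],0],
    [[-0.055,0,0.02],0],
    [[-0.055,0,0.03],0],
    [[-0.055,0,0.03],0],
  ],
)

```text
clock: 17.9
position: [0.5709, 0.2307, 0.0318]
ee_rot: [0.997, 0.072, -0.001, 0.0]
contact_force: [-7.2, -2.3, 5.9]
grip_width: 0.157
finger_force: 70.1
```

Request:
play_rows(
  motion=[
    [[0,0,-0.01],0],
    [[-0.02,0,-0.02],0],
    [[-0.04,0,-0.02],0],
    [[-0.04,0,-0.02],0],
  ],
)

```text
clock: 18.3
position: [0.5709, 0.2307, 0.0324]
ee_rot: [0.997, 0.071, 0.001, -0.0]
contact_force: [0.1, 0.1, -1.9]
grip_width: 0.154
finger_force: 68.6
```

Request:
play_rows(
  motion=[
    [[0,0,0.01],0],
    [[0,0,0.01],0],
    [[0,0,0.01],0],
    [[0,0,0.01],0],
    [[0,0,0.01],0],
  ],
  jaw=30,
  grip_force=20,
)

```text
clock: 18.8
position: [0.5701, 0.2306, 0.0318]
ee_rot: [0.997, 0.071, 0.0, -0.0]
contact_force: [-0.2, -0.4, 0.2]
grip_width: 0.354
finger_force: 0.0
```

Request:
play_rows(
  motion=[
    [[0,0,-0.2],0],
    [[0,0,-0.6],0],
    [[0,0,-1.1],0],
    [[0,0,-1.8],0],
    [[0,0,-2.6],0],
    [[0,0,-3.4],0],
    [[-0.5,0,-4.0],0],
    [[-0.8,0,-4.0],0],
  ],
)

```text
clock: 19.6
position: [0.5393, 0.2276, 0.1968]
ee_rot: [0.997, 0.072, 0.004, -0.001]
contact_force: [0.1, -0.5, -0.6]
grip_width: 0.354
finger_force: 0.0
```

```bash
python3 - <<'E'
from h import *
np.set_printoptions(precision=4,suppress=True)
st,im=snap("wrist","w5");K,P=cam("wrist",st);print(st["position"],yaw(st),st["contact_force"],proj(K,P,[.5709,.2306,.068]),proj(K,P,[.6005,.2344,.03]))
cv2.imwrite("pics/w5v.png",im[:,:,::-1])
E
```

```text
[0.5393 0.2276 0.1968] 8.219973104564717 [ 0.131  -0.5265 -0.5803] [317.2605 157.3682] [317.6507 125.3597]
```

View pics/w5v.png

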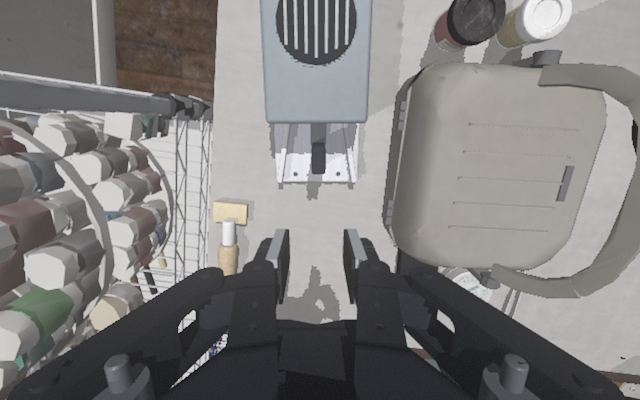

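The wrist view shows the grip standing upright at (317,157), exactly where it was released and centred between the rails. The block is fully inside and the bystanders are untouched. I'll let the arm settle, then hand in.

Request:
play_rows(
  motion=[
    [[0,0,0],0],
    [[0,0,0],0],
    [[0,0,0],0],
  ],
)

```text
clock: 19.95
position: [0.5384, 0.2257, 0.1908]
ee_rot: [0.997, 0.071, -0.001, 0.0]
contact_force: [0.7, 0.0, -0.9]
grip_width: 0.35
finger_force: 0.0
```

```bash
python3 -c "
from cell import close_job
print(close_job())"
```

```text
the job is handed in; nothing more can be done
None
```

The cartridge is in, pressed on the stop at about 10 N by the wrist reading and released with its grip outside; the job is handed in at about 20 s, with no verdict returned, and I judged the flap shut only from a drop in vertical force, not from a picture.

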